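# Clamp a glued strip in the gluing jig

### The job

Using only touch, never gripping or lifting, push the loose green wooden strip across the black panel until it lies flush along the aluminium fence. Then push the clamp's red lever over, past its dead point, until it snaps into lock and the rubber foot holds the strip down against the fence. Leave the other things on the table and on the jig where they are.

Things in the scene. Friction and masses are not known exactly. Their poses are not given: they have to be found in the camera images.
- jig: Gluing jig, fixed to the table: plywood baseboard 18 mm thick with a black panel, an aluminium fence and a steel toggle clamp. Origin on the table surface; x roughly away from the robot, z up. Baseboard spans x -150 to +110, y -220 to +220 mm of this frame.
- panel (a point): Centre of the black panel's top, at x -30, y -102, z +30 mm of the jig. Panel: 200 (x) x 215 (y) mm. Along its near margin (jig x -126 to -108, y -190 to -10 mm) two glued-down flat slats stand up to 7 mm proud; they stay there.
- fence (a point): Middle of the upper edge of the aluminium fence's face, at x +70, y -100, z +52 mm of the jig. The face looks to jig -x and runs along y from -195 to -5 mm.
- bar_pivot (a point): Pivot of the clamp's steel arm, at x +52, y +60, z +78 mm of the jig; two bracket cheeks beside it (x +33 to +71, y +51 to +101) reach z 99. The arm, 14 mm wide, 110 mm from pivot to foot, moves in the plane jig x +52. Unlocked it slants up towards -y: top about z 185 at y -10, foot hanging out to y -45 mm.
- strip: Loose green wooden strip with a bare wood band, 36 (x) x 150 (y) x 20 (z) mm, about 70 g. Origin: centre of its underside. It lies on the panel (jig z 30), long side roughly along the fence, and starts 40 to 75 mm short of it. Flush, its origin is at jig x +52; its y starts right for the foot (within 11 mm of jig y -96) and need not change.
- lever (a joint): Angle (rad) of the red lever: 0 upright (where it starts), growing as it swings over towards jig +y; 1.5 is the lock stop, the lever nearly level. A spring resists with about 1 N m at first, falling to nothing at the dead point, about 0.95 rad; past it the lever snaps on to 1.5 by itself and stays. Let go short of that, it springs back to 0.
- lever_pivot (a point): The lever's pivot, at x = +52, y = +85, z = 82 mm of the jig; axis along jig x.
- lever_tip (a point): Centre of the free end of the red lever handle, 150 mm from the pivot along the lever; the handle is a round grip 22 mm across over the last 90 mm.
- clamp_foot: Black rubber foot, 20 mm across, 12 mm tall, sprung, under the end of the clamp arm. Origin: centre of its underside. The lever drives it down; locked, it presses at jig x = +52, y = -50 mm on the strip with about 3.5 N.
- glue: White glue bottle, 52 mm across, 130 mm tall, standing on the table beyond the jig's +y edge; leave alone. Origin: centre of underside.
- offcut: Wooden offcut 100 x 35 x 20 mm on the table by the jig's -y edge; leave alone. Origin: centre of underside.
- ring: Brass ring 44 mm across, 10 mm high, lying on the baseboard's near +y part; leave alone. Origin: centre of underside.
- dowel: Dark wooden dowel end 24 mm across, 50 mm tall, standing on the baseboard's near +y part; leave alone. Origin: centre of underside.
- tin: Open steel tin 72 mm across, 85 mm tall, on the table beyond the fence; leave alone. Origin: centre of underside.
- driver: Screwdriver lying on the table beyond the jig; leave alone. Origin: on its axis line, at table level.
- mug: Blue mug 80 mm across, 90 mm tall, on the table past the jig's -y edge; leave alone. Origin: centre of underside.

How it is judged:
By the outcome, as a careful person would: the job done as asked, in the order asked, and still so for the second after the job is handed in, with the robot touching nothing.
It also fails if it takes over 54 s, if anything falls off the work surface, if the arm or the gripper's body presses on something with over 40 N, if the wrist force passes 120 N, or if a joint passes its speed limit or range.

### The arm

A 6-joint arm with a two-finger parallel gripper is mounted at the origin on the work surface. World frame = base frame: x ahead of the robot, y to its left, z up, the work surface at z = 0. Lengths are in m, angles in rad, forces in N, time in s.
With the tool pointing down it reaches from about 0.35 to 0.8 m from the base axis. Payload 7.3 kg.
Tool frame: the origin (TCP) lies at the very end of the fingers, on their centre line; the grasp point (between the pads) lies 19 mm behind it (env.tcp_to_grasp is the distance from the TCP to the grasp point, in m); z points along the fingers, y is the line along which they close (so a half turn about z gives the same grasp; the last joint's range is limited). The gripper opens to 85 mm and grips with 20 to 120 N. Pads are 22 mm wide; open, the fingers measure 114 mm over their backs; the gripper's body (76 mm by 85 mm) begins 54 mm behind the grasp point. The pads swing forward as they close: fully open they stand 13 mm farther back than shut.
Start: joints at [-1.313, 0.342, 1.524, -0, 1.275, -0.146], TCP at [0.206, -0.483, 0.231] pointing down, gripper open.
Joint ranges: [-2.53, 2.53], [-0.77, 2.02], [0.04, 2.7], [-1, 4.14], [0.28, 2.66], [-3.11, 3.11]. Speed limits (rad/s): [2.57, 2.57, 3.14, 3.14, 3.14, 3.14].

### API

Orientations are given as a rotation vector (axis times angle).
In Python, from plant import monitor, optics, env gives the robot as it stands. The module is installed in compiled form; this text tells all that it offers.
- The arm moves only by the tool servo_tool, never from a script. Its argument "plan" is one flat list of numbers, 7 for each row, row after row: the shift along the tool's x, y, z in units of 100 mm (1.0 is 100 mm), then the turn, a rotation vector about the tool's x, y, z in units of 90 degrees (1.0 is 90 degrees), then the opening in per cent of the stroke, from 0 (shut) to 100 (fully open). In form: [tx, ty, tz, rx, ry, rz, gripper, tx, ty, tz, rx, ry, rz, gripper, ...]. A call has 1 to 12 rows; each row is the pose to reach, as a shift and turn from the pose commanded when the call began, along the tool's axes at that moment; what a row does not reach only later rows make up. A row lasts 1/10 s, in which the tool goes at most 50 mm and 8.59 degrees, less where a joint would pass 70% of its speed; a pose out of reach is approached as far as the arm can. A call with a number of a shift or a turn outside -1 to 1 is refused whole. A call with a gripper value outside its range is refused whole. The fingers move at their own pace and stop on an object; "grip_force" is the grip in N (left out, the last holds). Time passes only in rows, so rows that repeat a pose let the fingers close. It gives the time, the measured TCP pose, the force, the opening and the grip force at its end, in the units of the state.
- monitor.sense(): the state, without advancing time (a new reading comes with each control period).
- optics.read_camera(name): name is "scene" or "top"; returns a dict with "img" (384x512x3 uint8, red, green, blue), "range_z" (384x512 float32, m along the optical axis (not along the pixel's ray), 0 where there is no reading), "fx", "fy", "cx", "cy" (pixels), "rvec" (rotation vector, rad) and "tvec" (3), from world to camera coordinates, as OpenCV has them. Camera axes: x right, y down, z forward; pixel columns grow to the right and rows downward; lengths in m; the calibration is good to about 2 mm. A picture is of the moment at which its call begins.
- env.close_job(): hands the job in; it is judged then, once.
The state is a dict: "time": time; "joints": joint angles; "joint_velocities": joint speeds; "effort": joint torques, N m; "eef_pos": TCP position; "orientation": TCP orientation; "contact_force": force on the tool from outside, world axes, zero at the start; "torque": the same for the moment, N m; "opening": finger opening in m; "grasp_force": force on a finger pad.
Only numpy, scipy, OpenCV 4.12 (cv2) and the standard library are available. Lean on these libraries where they do the work, as an engineer would, in place of code of your own. Each camera call takes 0.05 s, during which the arm holds its last target. There are 200 camera calls.

## Working session

There is one attempt and no reset: what is moved stays moved. The work goes in short steps, Python scripts to look and compute and a tool call to move; the robot and the scene stay as the last step left them, time stands still between calls to the robot, and variables do not carry over. Pictures are saved under pics/ and viewed, at most 10 in all, crops included, and the job is handed in when it is done.

Besides the shell and the picture viewer there is one more tool, called after "Call:" as name(argument=value, ...), one argument or row to a line, values as JSON. servo_tool: Moves the arm, as the interface text tells. Shifts and turns lie within -1 to 1; 1 stands for 100 mm of shift or 90 degrees of turn. Its arguments: {"type":"object","properties":{"plan":{"type":"array"},"grip_force":{"type":"number"}},"required":["plan"]}

```bash
mkdir -p pics; cat > h.py <<'E'
import numpy as np, cv2
from plant import monitor, optics, env
def cam(n):
    c=optics.read_camera(n); R=cv2.Rodrigues(np.array(c['rvec'],float))[0]; t=np.array(c['tvec'],float).ravel()
    z=c['range_z']; v,u=np.mgrid[:384,:512]
    P=np.stack([(u-c['cx'])/c['fx']*z,(v-c['cy'])/c['fy']*z,z],-1)
    W=(P-t)@R; W[z==0]=np.nan
    return c,W
def save(n,img,s=1.5):
    cv2.imwrite('pics/'+n+'.png',cv2.resize(img[:,:,::-1],None,fx=s,fy=s))
E
python3 - <<'E'
from h import *
a,W=cam('top'); b,V=cam('scene')
np.savez('m.npz',ai=a['img'],W=W,bi=b['img'],V=V)
save('top1',a['img']); save('scene1',b['img'])
for c in(a,b): print(-cv2.Rodrigues(c['rvec'])[0].T@np.array(c['tvec']).ravel())
s=monitor.sense(); print(s['time'],s['eef_pos'],s['orientation'],s['contact_force'],s['opening'])
E
```

```text
[ 0.40890679 -0.02917429  1.08290057]
[1.39153381 0.54047352 0.87975592]
0.1 [ 0.20620121 -0.48242272  0.23069936] [-3.07642779e+00 -6.29696315e-01  1.41404258e-04] [-1.03455289  0.91600719  0.07742316] 0.08553188582461498
```

View pics/top1.png

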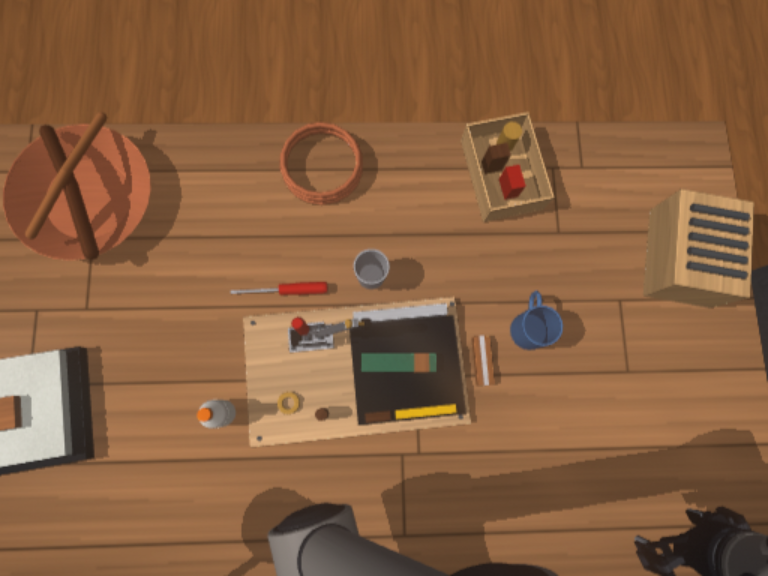

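View pics/scene1.png

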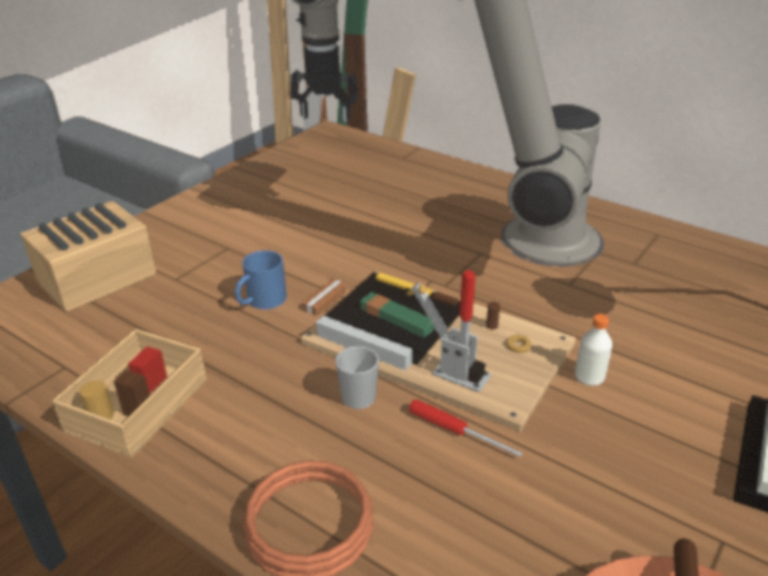

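The top view shows the baseboard with corners at about (244,320), (455,298), (470,424) and (250,445). The green strip runs from (362,353) to (437,372), the fence is at (355-450,310), and the red lever tip is at (299,324). The slats are at (365-455,412). The scene view confirms the lever is upright and the arm raised.

```bash
python3 - <<'E'
from h import *
m=np.load('m.npz'); W=m['W']; I=m['ai']; hsv=cv2.cvtColor(I,cv2.COLOR_RGB2HSV)
v,u=np.mgrid[:384,:512]
z=W[...,2]
box=(u>155)&(u<320)&(v>190)&(v<305)
# baseboard+panel+fence footprint : everything 10..60mm high
M=(box&(z>.010)&(z<.06)&(u<317)).astype(np.uint8)
n,l,st,_=cv2.connectedComponentsWithStats(cv2.morphologyEx(M,cv2.MORPH_OPEN,np.ones((3,3))))
k=1+np.argmax(st[1:,4]); pts=W[(l==k)]
r=cv2.minAreaRect((pts[:,:2]*1000).astype(np.float32)); print('board',r,st[k])
b=cv2.boxPoints(r);print(b)
# jig frame
e=[b[(i+1)%4]-b[i] for i in range(4)]; L=max(e,key=np.linalg.norm); 
if L[1]<0: L=-L
yv=L/np.linalg.norm(L); xv=np.array([yv[1],-yv[0]]); c=np.array(r[0]); o=c+20*xv; print('yaw',np.degrees(np.arctan2(xv[1],xv[0])),'origin',o)
J=lambda p:np.stack([(p[...,:2]*1000-o)@xv,(p[...,:2]*1000-o)@yv,p[...,2]*1000],-1)
j=J(W)
def rep(n,k):
    q=j[k&~np.isnan(z)]; 
    if len(q): print(n,len(q),np.percentile(q,[2,50,98],axis=0).round(0).tolist(), cv2.minAreaRect(q[:,:2].astype(np.float32)))
rep('green',box&(hsv[...,0]>55)&(hsv[...,0]<95)&(hsv[...,1]>80)&(z>.042)&(z<.056))
rep('strip',box&(z>.043)&(z<.056)&(j[...,0]<50)&(j[...,0]>-60)&(j[...,1]<0)&(j[...,1]>-200))
rep('fence',box&(z>.046)&(z<.058)&(j[...,0]>60)&(j[...,1]<0))
rep('redlever',box&(hsv[...,0]<8)&(hsv[...,1]>160)&(z>.12))
rep('slats',box&(z>.033)&(z<.045)&(j[...,0]<-95)&(j[...,1]<0))
rep('arm',box&(z>.11)&(hsv[...,1]<60))
np.savez('jig.npz',o=o,xv=xv,yv=yv)
w=lambda x,y:(o+x*xv+y*yv).round(0)
print('levertip',w(52,85),'fence',w(70,-100),'strip',w(0,-96))
s=monitor.sense();R=cv2.Rodrigues(np.array(s['orientation']))[0];print(R.round(3))
E
```

```text
board ((470.6541748046875, -9.029708862304688), (260.35174560546875, 440.2651062011719), 4.345058441162109) [  162   198   152   100 11886]
[[ 324.17456  200.60765]
 [ 357.53033 -238.39207]
 [ 617.1338  -218.66707]
 [ 583.778    220.33266]]
yaw 4.3450594 origin [490.59669113  -7.51445031]
green 345 [[-31.0, -108.0, 46.0], [-14.0, -59.0, 50.0], [4.0, -15.0, 54.0]] ((-14.322142601013184, -63.010868072509766), (98.1399917602539, 32.8039436340332), 84.42504119873047)
strip 599 [[-37.0, -157.0, 46.0], [-17.0, -86.0, 50.0], [3.0, -16.0, 54.0]] ((-16.68606948852539, -86.58766174316406), (145.6182861328125, 32.92112350463867), 84.26821899414062)
fence 440 [[70.0, -191.0, 47.0], [81.0, -105.0, 52.0], [92.0, -11.0, 56.0]] ((84.00568389892578, -100.96185302734375), (185.13128662109375, 72.47270202636719), 70.73174285888672)
redlever 80 [[41.0, 75.0, 179.0], [49.0, 82.0, 230.0], [60.0, 92.0, 234.0]] ((51.847381591796875, 84.11134338378906), (21.10854148864746, 17.283737182617188), 39.838436126708984)
slats 349 [[-125.0, -188.0, 33.0], [-117.0, -104.0, 36.0], [-102.0, -13.0, 40.0]] ((-112.04518127441406, -103.27580261230469), (204.78953552246094, 32.21834182739258), 89.68197631835938)
arm 93 [[45.0, -30.0, 112.0], [52.0, 18.0, 145.0], [61.0, 50.0, 179.0]] ((51.18543243408203, 21.413333892822266), (15.608499526977539, 117.65489196777344), 2.8073534965515137)
levertip [536.  81.] fence [ 568. -102.] strip [ 498. -103.]
[[ 0.92   0.393 -0.   ]
 [ 0.393 -0.92   0.001]
 [ 0.    -0.001 -1.   ]]
```

Call:
servo_tool(
  plan=[1.0, -0.72, 0, 0, 0, 0, 0, 1.0, -0.72, 0, 0, 0, 0, 0, 1.0, -0.72, 0, 0, 0, 0, 0],
)

```text
time: 0.4
eef_pos: [0.2709, -0.374, 0.2309]
orientation: [-3.075, -0.631, -0.0]
contact_force: [-0.6, -0.3, 0.8]
opening: 0.0437
grasp_force: 0.0
```

Call:
servo_tool(
  plan=[1.0, -0.72, 0, 0, 0, 0, 0, 1.0, -0.72, 0, 0, 0, 0, 0, 1.0, -0.72, 0, 0, 0, 0, 0],
)

```text
time: 0.7
eef_pos: [0.3345, -0.2685, 0.2311]
orientation: [-3.076, -0.633, -0.0]
contact_force: [0.1, -0.4, 0.2]
opening: -0.0
grasp_force: 0.0
```

Call:
servo_tool(
  plan=[1.0, -0.72, 0.3, 0, 0, 0.209, 0, 1.0, -0.72, 0.3, 0, 0, 0.209, 0, 1.0, -0.72, 0.3, 0, 0, 0.209, 0, 1.0, -0.72, 0.3, 0, 0, 0.209, 0],
)

```text
time: 1.1
eef_pos: [0.398, -0.1621, 0.1999]
orientation: [-3.136, -0.123, 0.003]
contact_force: [1.0, -0.9, -0.3]
opening: -0.0001
grasp_force: 0.0
```

```bash
cat >> h.py <<'E'
g=np.load('jig.npz') if __import__('os').path.exists('jig.npz') else None
XJ=np.array([*g['xv'],0]);YJ=np.array([*g['yv'],0]);B=np.stack([XJ,YJ,[0,0,1]],1)
def st(goal=None):
    s=monitor.sense();R=cv2.Rodrigues(np.array(s['orientation']))[0]
    p=np.array(s['eef_pos'])*1000;pj=B.T@(p-[*g['o'],0])
    print('t',s['time'],'jig',pj.round(1),'tool in jig\n',(B.T@R).round(3),'F jig',(B.T@s['contact_force']).round(1),'op',round(s['opening'],3))
    if goal is not None: print('shift/100',(R.T@B@(np.array(goal)-pj)/100).round(3))
E
python3 -c "
from h import *
st([-65,-92,110])"
```

```text
t 1.1 jig [-104.  -147.1  199.9] tool in jig
 [[ 1.     0.002 -0.002]
 [ 0.002 -1.     0.003]
 [-0.002 -0.003 -1.   ]] F jig [ 0.9 -1.  -0.3] op -0.0
shift/100 [ 0.393 -0.547  0.9  ]
```

Call:
servo_tool(
  plan=[0.39, -0.57, 0.4, 0, 0.222, 0, 0, 0.39, -0.57, 0.9, 0, 0.222, 0, 0, 0.39, -0.57, 0.9, 0, 0.222, 0, 0, 0.39, -0.57, 0.9, 0, 0.222, 0, 0],
)

```text
time: 1.5
eef_pos: [0.4273, -0.1041, 0.1076]
orientation: [-3.076, -0.114, -0.529]
contact_force: [0.4, -0.4, 0.1]
opening: -0.0003
grasp_force: 0.0
```

```bash
python3 -c "
from h import *
st([-65,-90,38])
c,W=cam('scene');save('s2',c['img'][130:290,180:410],3)"
```

```text
t 1.5 jig [-70.4 -91.5 107.6] tool in jig
 [[ 0.942 -0.001  0.334]
 [-0.003 -1.     0.005]
 [ 0.334 -0.006 -0.942]] F jig [ 0.3 -0.4  0.1] op -0.0
shift/100 [-0.182 -0.011  0.674]
```

View pics/s2.png

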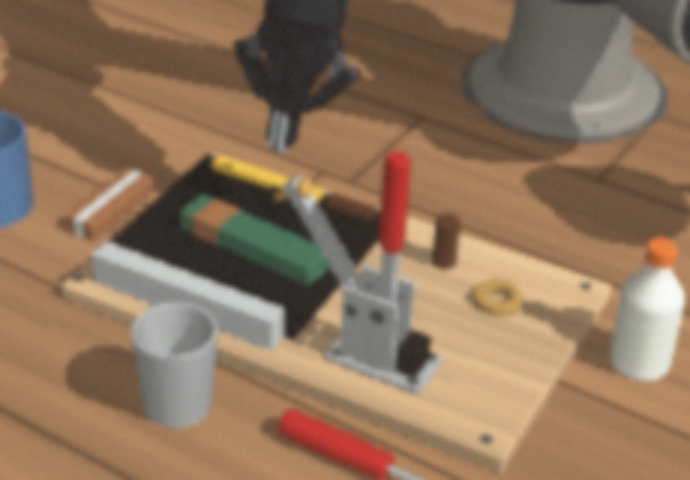

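The closed fingertips at (280,145) are near the strip's near side and clear of the slats. The gripper knuckles are wide, but they stay behind the clamp arm thanks to the tilt.

Call:
servo_tool(
  plan=[-0.1, -0.01, 0.37, 0, 0, 0, 0, -0.18, -0.01, 0.67, 0, 0, 0, 0, -0.18, -0.01, 0.67, 0, 0, 0, 0, -0.18, -0.01, 0.67, 0, 0, 0, 0],
)

```text
time: 1.95
eef_pos: [0.4395, -0.1058, 0.0435]
orientation: [-3.078, -0.117, -0.544]
contact_force: [0.6, -0.9, 0.2]
opening: -0.0002
grasp_force: 0.0
```

```bash
python3 -c "
from h import *
st([16,-90,38])"
```

```text
t 1.95 jig [-58.4 -94.1  43.5] tool in jig
 [[ 0.939  0.     0.343]
 [ 0.    -1.     0.001]
 [ 0.343 -0.001 -0.939]] F jig [ 0.5 -1.   0.2] op -0.0
shift/100 [ 0.68  -0.041  0.307]
```

Call:
servo_tool(
  plan=[0, -0.04, 0, 0, 0, 0, 0, 0, -0.04, 0, 0, 0, 0, 0],
)

```text
time: 2.15
eef_pos: [0.4385, -0.1012, 0.044]
orientation: [-3.079, -0.118, -0.547]
contact_force: [-0.4, 0.1, 0.1]
opening: -0.0001
grasp_force: 0.0
```

```bash
python3 -c "
from h import *
st([16,-90,38])"
```

```text
t 2.15 jig [-59.  -89.5  44. ] tool in jig
 [[ 0.939  0.001  0.344]
 [ 0.001 -1.    -0.001]
 [ 0.344  0.001 -0.939]] F jig [-0.4  0.2  0.1] op -0.0
shift/100 [0.684 0.006 0.315]
```

Call:
servo_tool(
  plan=[-0.02, 0, 0.056, 0, 0, 0, 0, 0.05, 0, 0.082, 0, 0, 0, 0, 0.12, 0, 0.107, 0, 0, 0, 0, 0.18, 0, 0.129, 0, 0, 0, 0, 0.24, 0, 0.151, 0, 0, 0, 0, 0.3, 0, 0.173, 0, 0, 0, 0, 0.36, 0, 0.195, 0, 0, 0, 0, 0.42, 0, 0.217, 0, 0, 0, 0, 0.48, 0, 0.239, 0, 0, 0, 0, 0.54, 0, 0.261, 0, 0, 0, 0, 0.6, 0, 0.283, 0, 0, 0, 0, 0.64, 0, 0.298, 0, 0, 0, 0],
)

```text
time: 3.35
eef_pos: [0.5083, -0.0958, 0.0361]
orientation: [-3.079, -0.117, -0.543]
contact_force: [-1.2, 0.1, 0.0]
opening: 0.0001
grasp_force: 0.3
```

```bash
python3 -c "
from h import *
st([24,-90,38])
c,W=cam('top');save('t3',c['img'][190:310,150:330],4)"
```

```text
t 3.35 jig [ 10.9 -89.3  36.1] tool in jig
 [[ 0.94  -0.     0.342]
 [-0.    -1.    -0.   ]
 [ 0.342  0.    -0.94 ]] F jig [-1.2  0.1  0. ] op 0.0
shift/100 [0.129 0.007 0.027]
```

View pics/t3.png

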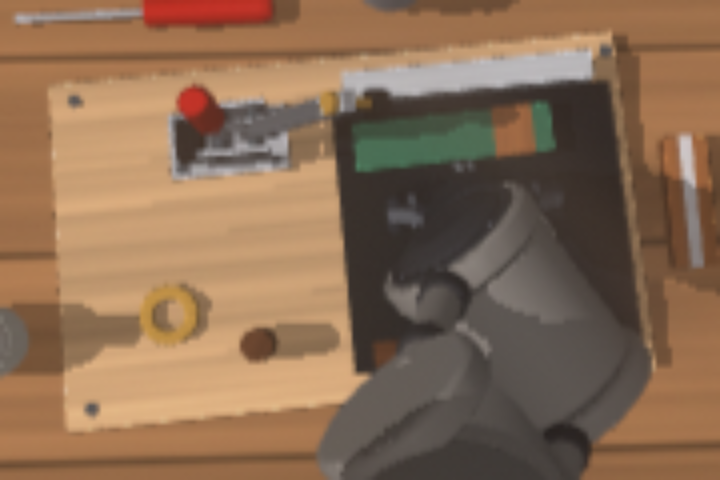

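The strip at (355-550,100-170) has been pushed to just short of the fence and now lies parallel to it. The fingers touch it at about (465,165), and the arm is clear of the clamp.

Call:
servo_tool(
  plan=[0.04, 0, 0.014, 0, 0, 0, 0, 0.075, 0, 0.026, 0, 0, 0, 0, 0.1, 0, 0.035, 0, 0, 0, 0, 0.115, 0, 0.041, 0, 0, 0, 0, 0.13, 0, 0.046, 0, 0, 0, 0, 0.13, 0, 0.046, 0, 0, 0, 0],
)

```text
time: 4.0
eef_pos: [0.5215, -0.0948, 0.0362]
orientation: [-3.079, -0.116, -0.543]
contact_force: [-1.1, -0.0, -0.2]
opening: 0.0002
grasp_force: 0.0
```

```bash
python3 -c "
from h import *
st([24,-90,38])"
```

```text
t 4.0 jig [ 24.2 -89.3  36.2] tool in jig
 [[ 0.94  -0.     0.342]
 [-0.    -1.    -0.   ]
 [ 0.342  0.    -0.94 ]] F jig [-1.1  0.1 -0.2] op 0.0
shift/100 [ 0.004  0.007 -0.018]
```

Force is still only about 1 N (sliding). Continue in 1 mm steps to contact.

Call:
servo_tool(
  plan=[0.01, 0, 0.003, 0, 0, 0, 0, 0.02, 0, 0.007, 0, 0, 0, 0, 0.02, 0, 0.007, 0, 0, 0, 0],
)

```text
time: 4.3
eef_pos: [0.5236, -0.0946, 0.0362]
orientation: [-3.079, -0.116, -0.542]
contact_force: [-0.8, 0.0, 0.1]
opening: 0.0001
grasp_force: 0.1
```

```bash
python3 -c "
from h import *
st([24,-90,38])
c,W=cam('top')
j=(W*1000-[*g['o'],0])@B
z=j[...,2];k=(z>44)&(z<56)&(j[...,0]>5)&(j[...,0]<62)&(j[...,1]<-20)&(j[...,1]>-170)
hsv=cv2.cvtColor(c['img'],cv2.COLOR_RGB2HSV)
k&=hsv[...,1]>80
q=j[k][:,:2].astype(np.float32);print(len(q),cv2.minAreaRect(q))
save('t4',c['img'][195:260,220:320],7)"
```

```text
t 4.3 jig [ 26.3 -89.3  36.2] tool in jig
 [[ 0.94  -0.     0.342]
 [-0.    -1.    -0.   ]
 [ 0.342  0.    -0.94 ]] F jig [-0.8  0.1  0.1] op 0.0
shift/100 [-0.015  0.007 -0.025]
119 ((49.37419128417969, -90.21509552001953), (136.05503845214844, 27.731002807617188), 87.90106964111328)
```

View pics/t4.png

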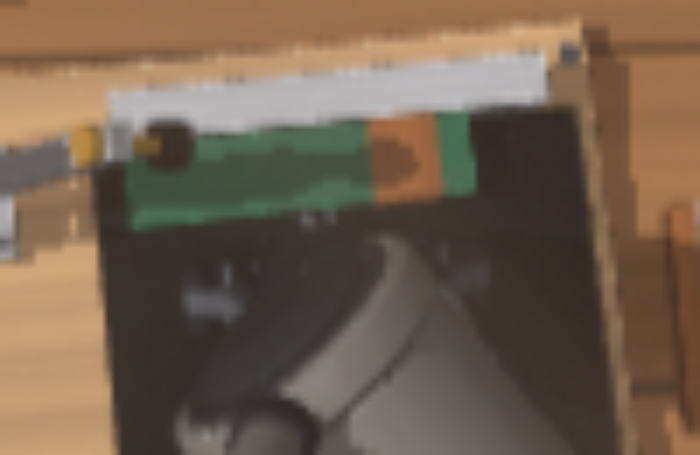

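The strip at (130-475,110-225) is within a few mm of the fence edge. The force is still only sliding friction, so I keep pushing.

Call:
servo_tool(
  plan=[0.01, 0, 0.003, 0, 0, 0, 0, 0.02, 0, 0.007, 0, 0, 0, 0, 0.02, 0, 0.007, 0, 0, 0, 0],
)

```text
time: 4.65
eef_pos: [0.5245, -0.0943, 0.0359]
orientation: [-3.079, -0.116, -0.54]
contact_force: [-8.2, -1.9, 4.4]
opening: 0.0001
grasp_force: 3.8
```

Call:
servo_tool(
  plan=[0.01, 0, 0.003, 0, 0, 0, 0, 0.01, 0, 0.003, 0, 0, 0, 0],
)

```text
time: 4.85
eef_pos: [0.5246, -0.0941, 0.0358]
orientation: [-3.079, -0.116, -0.537]
contact_force: [-12.3, -4.6, 8.0]
opening: 0.0
grasp_force: 6.3
```

Contact with the fence: 12 N, and the finger has stopped. Back off.

Call:
servo_tool(
  plan=[-0.05, 0, -0.017, 0, 0, 0, 0, -0.38, 0, -0.14, 0, 0, 0, 0, -0.38, 0, -0.14, 0, 0, 0, 0, -0.5, 0, -0.6, 0, 0, 0, 0, -0.6, 0, -1.0, 0, 0, 0, 0, -0.6, 0, -1.0, 0, 0, 0, 0],
)

```text
time: 5.45
eef_pos: [0.4364, -0.1021, 0.113]
orientation: [-3.081, -0.116, -0.55]
contact_force: [-0.1, -0.3, -0.3]
opening: 0.0001
grasp_force: 0.0
```

```bash
python3 -c "
from h import *
c,W=cam('top')
j=(W*1000-[*g['o'],0])@B
z=j[...,2];k=(z>44)&(z<56)&(j[...,0]>5)&(j[...,0]<69)&(j[...,1]<-10)&(j[...,1]>-175)
hsv=cv2.cvtColor(c['img'],cv2.COLOR_RGB2HSV)
k&=hsv[...,1]>60
q=j[k][:,:2].astype(np.float32);print(len(q),cv2.minAreaRect(q))
save('t5',c['img'][195:260,220:320],7)
st([52,45,240])"
```

```text
304 ((51.450172424316406, -85.77693176269531), (146.25027465820312, 35.14879608154297), 89.76715850830078)
t 5.5 jig [-60.6 -90.2 111.9] tool in jig
 [[ 0.938 -0.001  0.346]
 [-0.    -1.    -0.003]
 [ 0.346  0.003 -0.938]] F jig [ 0.3 -1.  -0.6] op -0.0
shift/100 [ 1.499 -1.35  -0.818]
```

View pics/t5.png

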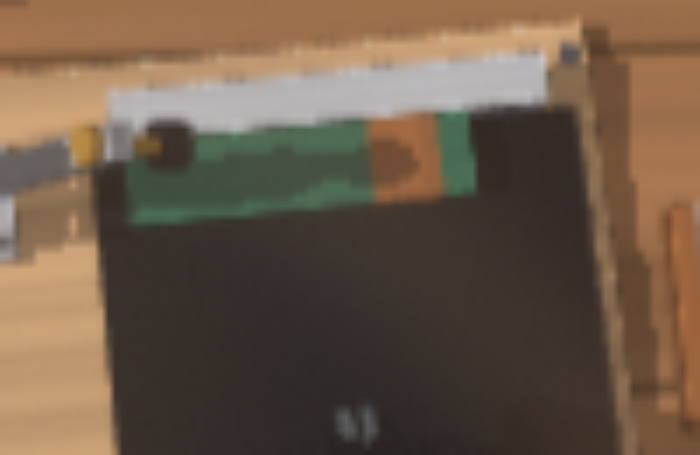

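The strip is flush: the long edge lies against the fence, x is about 51.5 mm and the skew is 0.2°. Its near edge runs from (130,225) to (475,192). Next I straighten the tool and go up to the lever.

Call:
servo_tool(
  plan=[0.2, 0, -0.5, 0, 0, 0, 0, 0.37, -0.3, -1.0, 0, -0.12, 0, 0, 0.37, -0.6, -1.0, 0, -0.225, 0, 0, 0.37, -0.6, -1.0, 0, -0.225, 0, 0, 0.37, -0.6, -1.0, 0, -0.225, 0, 0],
)

```text
time: 6.0
eef_pos: [0.4353, -0.0399, 0.2164]
orientation: [3.138, 0.125, -0.006]
contact_force: [1.0, -0.3, 0.3]
opening: 0.0003
grasp_force: 0.0
```

Call:
servo_tool(
  plan=[0.2, -0.2, -0.3, 0, 0, 0, 0, 0.55, -0.6, -0.3, 0, 0, 0, 0, 0.55, -0.6, -0.3, 0, 0, 0, 0, 0.55, -0.6, -0.3, 0, 0, 0, 0],
)

```text
time: 6.4
eef_pos: [0.4826, 0.0232, 0.2443]
orientation: [-3.138, -0.122, 0.01]
contact_force: [-1.0, 0.3, -0.1]
opening: -0.0002
grasp_force: 0.0
```

```bash
python3 -c "
from h import *
st([52,42,240])"
```

```text
t 6.4 jig [ -5.6  31.3 244.3] tool in jig
 [[ 1.     0.002 -0.006]
 [ 0.002 -1.     0.001]
 [-0.006 -0.001 -1.   ]] F jig [-1.   0.4 -0.1] op -0.0
shift/100 [ 0.577 -0.106  0.04 ]
```

Call:
servo_tool(
  plan=[0.4, -0.08, 0, 0, 0, 0, 0, 0.577, -0.08, 0, 0, 0, 0, 0, 0.577, -0.08, 0.1, 0, 0, 0, 0, 0.577, -0.08, 0.38, 0, 0, 0, 0, 0.577, -0.08, 0.38, 0, 0, 0, 0, 0.577, -0.08, 0.38, 0, 0, 0, 0],
)

```text
time: 7.0
eef_pos: [0.5384, 0.0342, 0.2073]
orientation: [-3.139, -0.117, 0.011]
contact_force: [-0.0, -0.2, 0.2]
opening: -0.0001
grasp_force: 0.0
```

```bash
python3 -c "
from h import *
st([52,59,206])
c,W=cam('scene');save('s6',c['img'][110:270,210:410],3)"
```

```text
t 7.0 jig [ 50.8  37.9 207.3] tool in jig
 [[ 1.    -0.001 -0.007]
 [-0.001 -1.     0.   ]
 [-0.007 -0.    -1.   ]] F jig [-0.  -0.2  0.2] op -0.0
shift/100 [ 0.012 -0.211  0.013]
```

View pics/s6.png

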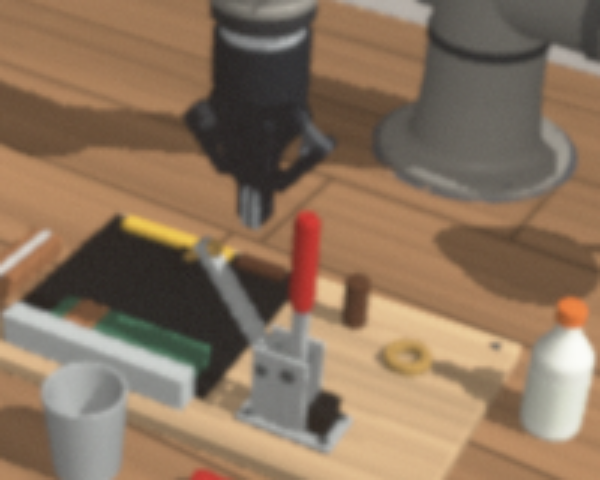

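The closed fingertip at (255,220) is just on the -y side of the red lever tip at (308,215), with the knuckles well above it. Now I push the lever along its arc.

Call:
servo_tool(
  plan=[0.01, -0.15, 0, 0, 0, 0, 0, 0.01, -0.25, 0, 0, 0, 0, 0, 0.01, -0.35, 0.0, 0, 0, 0, 0, 0.01, -0.45, 0.01, 0, 0, 0, 0, 0.01, -0.55, 0.02, 0, 0, 0, 0, 0.01, -0.65, 0.04, 0, 0, 0, 0, 0.01, -0.75, 0.08, 0, 0, 0, 0, 0.01, -0.85, 0.12, 0, 0, 0, 0, 0.01, -0.94, 0.16, 0, 0, 0, 0, 0.01, -0.94, 0.16, 0, 0, 0, 0],
)

```text
time: 8.05
eef_pos: [0.5334, 0.1304, 0.192]
orientation: [-3.139, -0.121, 0.006]
contact_force: [0.9, -0.9, 3.3]
opening: 0.0003
grasp_force: 1.2
```

```bash
python3 -c "
from h import *
st([52,180,143])"
```

```text
t 8.05 jig [ 53.1 134.3 192. ] tool in jig
 [[ 1.     0.002 -0.004]
 [ 0.002 -1.     0.   ]
 [-0.004 -0.    -1.   ]] F jig [ 0.9 -1.   3.3] op 0.0
shift/100 [-0.008 -0.457  0.49 ]
```

Call:
servo_tool(
  plan=[0, -0.08, 0.06, 0, 0, 0, 0, 0, -0.16, 0.13, 0, 0, 0, 0, 0, -0.24, 0.2, 0, 0, 0, 0, 0, -0.31, 0.28, 0, 0, 0, 0, 0, -0.38, 0.38, 0, 0, 0, 0, 0, -0.45, 0.48, 0, 0, 0, 0, 0, -0.5, 0.57, 0, 0, 0, 0, 0, -0.5, 0.57, 0, 0, 0, 0],
)

```text
time: 8.85
eef_pos: [0.5283, 0.1792, 0.1329]
orientation: [3.139, 0.12, -0.013]
contact_force: [-0.8, -1.1, 0.2]
opening: -0.0002
grasp_force: 0.0
```

```bash
python3 -c "
from h import *
st([52,180,143])
c,W=cam('scene');save('s7',c['img'][110:270,210:410],3)"
```

```text
t 8.85 jig [ 51.7 183.3 132.9] tool in jig
 [[ 1.     0.    -0.008]
 [ 0.    -1.    -0.   ]
 [-0.008  0.    -1.   ]] F jig [-0.9 -1.   0.2] op -0.0
shift/100 [ 0.002  0.033 -0.101]
```

View pics/s7.png

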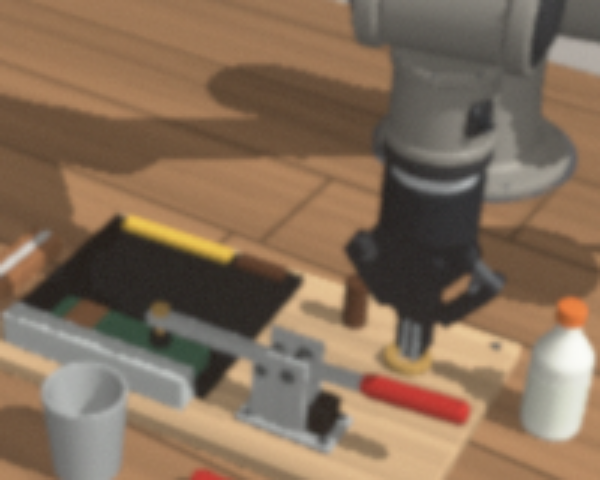

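The lever has snapped over and lies nearly level at (360-470,380-415). The arm is down and the foot is on the strip at (160,335). I raise the tool clear and check.

Call:
servo_tool(
  plan=[0, 0, -0.4, 0, 0, 0, 0, 0, 0, -0.8, 0, 0, 0, 0, -0.3, 0, -1.0, 0, 0, 0, 0, -0.6, 0, -1.0, 0, 0, 0, 0, -0.6, 0, -1.0, 0, 0, 0, 0, -0.6, 0, -1.0, 0, 0, 0, 0],
)

```text
time: 9.5
eef_pos: [0.4703, 0.174, 0.2359]
orientation: [3.139, 0.118, -0.004]
contact_force: [1.4, -0.2, 1.1]
opening: -0.0001
grasp_force: 0.0
```

```bash
python3 -c "
from h import *
c,W=cam('top')
j=(W*1000-[*g['o'],0])@B
z=j[...,2];hsv=cv2.cvtColor(c['img'],cv2.COLOR_RGB2HSV)
k=(z>44)&(z<56)&(j[...,0]>5)&(j[...,0]<69)&(j[...,1]<-8)&(j[...,1]>-175)&(hsv[...,1]>60)
print(cv2.minAreaRect(j[k][:,:2].astype(np.float32)))
st()
c,V=cam('scene');j=(V*1000-[*g['o'],0])@B;hsv=cv2.cvtColor(c['img'],cv2.COLOR_RGB2HSV)
k=(hsv[...,0]<8)&(hsv[...,1]>160)&(abs(j[...,0]-52)<25)&(j[...,1]>100)&(j[...,2]>50)
print(np.percentile(j[k],[2,50,98],axis=0).round())"
```

```text
((51.183189392089844, -85.69788360595703), (146.10716247558594, 35.266300201416016), 89.75503540039062)
t 9.55 jig [ -6.  182.5 235.5] tool in jig
 [[ 1.    -0.001 -0.003]
 [-0.001 -1.    -0.   ]
 [-0.003  0.    -1.   ]] F jig [ 0.1  0.7 -1.1] op -0.0
[[ 53. 151.  88.]
 [ 61. 194.  97.]
 [ 66. 234. 104.]]
```

The lever is level, out to y 234 at about z 95, which is the lock stop. The strip is still flush and the tool is clear of everything.

```bash
python3 -c "
from plant import env
print(env.close_job())"
```

```text
the job is handed in; nothing more can be done
None
```

The strip lies flush along the fence, the red lever is snapped into lock with the foot down on the strip, and the job is handed in at about 9.6 s of robot time, with the arm clear and nothing else touched.

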